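# Balance the bench dust extraction

### The job

I am going to sand at the wide dust inlet only: push the narrow inlet's iris lever round until that iris is fully shut against its stop, and push the wide inlet's iris lever round until it stands on the half-open mark, the long mark in the middle of its scale. Just push each lever tab from one side with a fingertip, do not pinch or grip it, and leave the other things on the bench where they lie.

Things in the scene. Friction and masses are not known exactly. Their poses are not given: they have to be found in the camera images.
- wide_damper: the wide dust inlet, a fixed galvanised iris damper: housing 190 mm across and 37 mm high on a 4 mm flange 206 mm across; raised lip 128 mm across, 50 mm high, round an open mouth 108 mm across in which the iris blades show. Origin on its axis at the bench, z up; the scale is on the top face round its -x side, and the lever reaches out over it
- wide_ring (a joint): turn of the wide inlet's ring and lever about the damper axis, rad, counter-clockwise from above: 0 = first mark, shut, at its stop; 0.698 = middle long mark, half open; 1.396 = last mark, fully open, at its stop. The lever points along damper-frame angle 2.443 + this value (from +x towards +y). Stiff (about 4 N at the tab), it stays where it is left
- wide_tab (a point): centre of the wide inlet's lever tab, the part to push: an upright black plate at the lever's outer end, centred 122 mm from the axis, 24 mm long radially, 10 mm thick along the arc, from its foot on the flat 21 mm wide lever arm 47 mm above the bench to its top at 83 mm; this point is 65 mm up. At least 50 mm free on both sides along the arc at this height
- wide_half_mark (a point): outer end of the half-open mark on the wide inlet's scale, 95 mm from the axis, 38 mm above the bench. Scale: nine dark radial marks 10 degrees apart; the first (shut), the middle (half open) and the last (fully open) are long; a filled dot lies beyond the shut end, an open circle beyond the open end; the lever's pointer and window show the mark
- wide_grip_shut: half of the wide lever's plastic grip, on the side of the tab towards the shut end; 24 x 3.5 x 34 mm. Origin at its foot. Push here to open
- wide_grip_open: half of the wide lever's plastic grip, on the side of the tab towards the open end; 24 x 3.5 x 34 mm. Origin at its foot. Push here to shut
- narrow_damper: the narrow dust inlet, a fixed galvanised iris damper: housing 140 mm across and 37 mm high on a 4 mm flange 156 mm across; raised lip 88 mm across, 50 mm high, round an open mouth 68 mm across in which the iris blades show. Origin on its axis at the bench, z up; the scale is on the top face round its -x side, and the lever reaches out over it
- narrow_ring (a joint): turn of the narrow inlet's ring and lever about the damper axis, rad, counter-clockwise from above: 0 = first mark, shut, at its stop; 0.698 = middle long mark, half open; 1.396 = last mark, fully open, at its stop. The lever points along damper-frame angle 2.443 + this value (from +x towards +y). Stiff (about 3.5 N at the tab), it stays where it is left
- narrow_tab (a point): centre of the narrow inlet's lever tab, the part to push: an upright black plate at the lever's outer end, centred 92 mm from the axis, 22 mm long radially, 10 mm thick along the arc, from its foot on the flat 21 mm wide lever arm 47 mm above the bench to its top at 83 mm; this point is 65 mm up. At least 50 mm free on both sides along the arc at this height
- narrow_half_mark (a point): outer end of the half-open mark on the narrow inlet's scale, 70 mm from the axis, 38 mm above the bench. Scale: nine dark radial marks 10 degrees apart; the first (shut), the middle (half open) and the last (fully open) are long; a filled dot lies beyond the shut end, an open circle beyond the open end; the lever's pointer and window show the mark
- narrow_grip_shut: half of the narrow lever's plastic grip, on the side of the tab towards the shut end; 22 x 3.5 x 34 mm. Origin at its foot. Push here to open
- narrow_grip_open: half of the narrow lever's plastic grip, on the side of the tab towards the open end; 22 x 3.5 x 34 mm. Origin at its foot. Push here to shut
- tongs1: loose pair of wooden toast tongs, 140 x 24 x 20 mm lying, origin centre of underside, long axis x; stands beside the wide inlet. Bystander
- tongs2: the same kind of wooden tongs, lying behind the inlets. Bystander
- tongs3: the same kind of wooden tongs, lying at the left of the bench. Bystander
- sanding_block: loose cork sanding block, 100 x 50 x 30 mm, origin centre of underside; beside the narrow inlet. Bystander
- glue_bottle: upright white glue bottle, 60 mm across, 170 mm high, origin centre of underside; right of the inlets. Bystander
- wax_tin: flat round tin, 70 mm across, 40 mm high, origin centre of underside; right of the inlets, near the robot. Bystander
- brush: loose dusting brush lying in front of the inlets, about 30 mm high at most. Bystander

How it is judged:
By the outcome, as a careful person would: the job done as asked, in the order asked, and still so for the second after the job is handed in, with the robot touching nothing.
It also fails if it takes over 58 s, if anything falls off the work surface, if the arm or the gripper's body presses on something with over 40 N, if the wrist force passes 120 N, or if a joint passes its speed limit or range.

### The arm

A 6-joint arm with a two-finger parallel gripper is mounted at the origin on the work surface. World frame = base frame: x ahead of the robot, y to its left, z up, the work surface at z = 0. Lengths are in mm, angles in rad, forces in N, time in s.
With the tool pointing down it reaches from about 275 to 975 mm from the base axis. Payload 8.4 kg.
Tool frame: the origin (TCP) lies midway between the tips of the shut fingers; the grasp point (between the pads) lies 19 mm behind it; x points along the fingers, y is the direction in which the jaws open and shut, and the axes are right-handed (so a half turn about x gives the same grasp; the last joint's range is limited). The gripper opens to 92 mm and grips with 3 to 60 N. Pads are 20 mm wide; open, the fingers measure 128 mm over their backs; the gripper's body (75 mm by 189 mm) begins 69 mm behind the grasp point.
Start: joints at [1.289, 0.353, 1.633, -0, 1.155, -0.002], TCP at [172.601, 600.697, 214.583] pointing down, gripper open.
Joint ranges: [-2.63, 2.63], [-0.92, 2.1], [0.06, 2.66], [-1.3, 4.44], [0, 2.69], [-3.02, 3.02]. Speed limits (rad/s): [2.22, 2.22, 2.79, 3.14, 3.14, 3.14].

### API

Orientations are given as [roll, pitch, yaw] about the fixed x, y, z axes, in that order (R = Rz(yaw) Ry(pitch) Rx(roll)).
In Python, from plant import robot gives the robot as it stands.
- The arm moves only by the tool apply_moves, never from a script. Its argument "series" is a list of rows, each an object with "delta_pos": the shift along the tool's x, y, z in m, a list of three; "turn": the turn about the tool's x in rad. A call has 1 to 12 rows; each row is the pose to reach, as a shift and turn from the pose measured when the call began, along the tool's axes at that moment; what a row does not reach only later rows make up. A row lasts 1/10 s, in which the tool goes at most 50 mm and 8.59 degrees, less where a joint would pass 70% of its speed; a pose out of reach is approached as far as the arm can. A call with a gripper value outside its range is refused whole. "hand" is the finger opening in m, from 0 to 0.0919, set as the call begins (left out, the last holds). The fingers move at their own pace and stop on an object; "squeeze" is the grip in N (left out, the last holds). Time passes only in rows, so rows that repeat a pose let the fingers close. It gives the time, the measured TCP pose, the force and the opening at its end, in the units of the state.
- robot.get_state(): the state, without advancing time (a new reading comes with each control period).
- robot.read_camera(name): name is "side" or "top" or "wrist"; returns the picture (400x640x3 uint8, red, green, blue); there is no depth.
- robot.get_calibration(name): a dict with "fx", "fy", "cx", "cy" (pixels), "rvec" (rotation vector, rad) and "tvec" (3), from world to camera coordinates, as OpenCV has them. Camera axes: x right, y down, z forward; pixel columns grow to the right and rows downward; lengths in mm; the calibration is good to about 2 mm. The wrist camera is an equidistant fisheye: a pixel r from the principal point sees the ray r / f radians off the axis. A picture is of the moment at which its call begins: read the wrist's pose just before it. get_calibration takes no time and is no camera call; for the wrist camera it gives the pose at the moment of the call.
- robot.job_done(): hands the job in, once; it reports no verdict.
The state is a dict: "t": time; "q": joint angles; "dq": joint speeds; "tau": joint torques, N m; "tcp_pos": TCP position; "tcp_rot": TCP orientation; "contact_force": force on the tool from outside, world axes, zero at the start; "wrist_torque": the same for the moment, N m; "width": finger opening in mm.
Only numpy, scipy, OpenCV 4.12 (cv2) and the standard library are available. Lean on these libraries where they do the work, as an engineer would, in place of code of your own. Each camera call takes 0.05 s, during which the arm holds its last target.

## Working session

There is one attempt and no reset: what is moved stays moved. The work goes in short steps, Python scripts to look and compute and a tool call to move; the robot and the scene stay as the last step left them, time stands still between calls to the robot, and variables do not carry over. Pictures are saved under pics/ and viewed, and the job is handed in when it is done.

Besides the shell and the picture viewer there is one more tool, called after "Emit:" by a JSON object that holds its "fn" and its "kwargs", one argument or row to a line. apply_moves: Moves the arm, as the interface text tells. Its arguments: {"type":"object","properties":{"series":{"type":"array"},"hand":{"type":"number"},"squeeze":{"type":"number"}},"required":["series"]}

```bash
ls; mkdir -p pics; python3 - <<'E'
from plant import robot
import cv2
for n in ("top","side","wrist"):
    im=robot.read_camera(n); cv2.imwrite(f"pics/{n}0.png",im[:,:,::-1]); c=robot.get_calibration(n); print(n,c)
s=robot.get_state(); print(s)
E
```

```text
pics
top {'fx': 484.13014596868595, 'fy': 484.13014596868595, 'cx': 325.38241607886044, 'cy': 208.05802954025242, 'rvec': array([ 2.1698352 , -2.19425186,  0.06191134]), 'tvec': array([   8.43969151,  578.58070891, 1383.17479389])}
side {'fx': 429.4908722979192, 'fy': 429.4908722979192, 'cx': 321.9334981654072, 'cy': 197.3562502075152, 'rvec': array([ 2.23267334, -0.57989595,  0.23364692]), 'tvec': array([-482.28599313,  232.19898102, 1201.90918185])}
wrist {'fx': 309.70691628693146, 'fy': 309.70691628693146, 'cx': 316.5603817814342, 'cy': 199.12987716514706, 'rvec': array([-2.35179281, -1.77113686, -0.20730853]), 'tvec': array([-623.94439578,  -27.42445191,  391.92130283])}
{'t': 0.15, 'q': array([ 1.28858170e+00,  3.53507687e-01,  1.63393601e+00, -4.35357523e-06,
        1.15520380e+00, -2.41370981e-03]), 'dq': array([-0.00204674, -0.00255987, -0.00019056,  0.00085444, -0.00099537,
        0.00214012]), 'tau': array([-7.02140896e-04, -5.94201493e+01, -3.34467995e+01,  6.97467802e-02,
        2.03307322e-02, -6.96390862e-05]), 'tcp_pos': array([172.50980652, 600.3377509 , 214.03619344]), 'tcp_rot': array([-1.56943593,  1.56974147, -1.84923509]), 'contact_force': array([-0.29147595,  0.40237378, -0.5913405 ]), 'wrist_torque': array([-0.00753206,  0.03312061,  0.01037476]), 'width': 92.15009271899117}
```

View pics/top0.png

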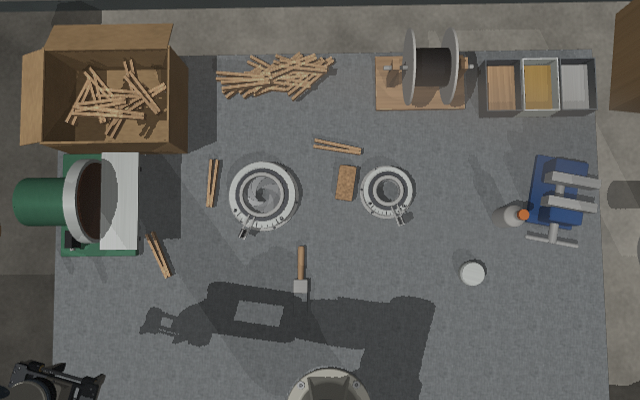

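View pics/side0.png

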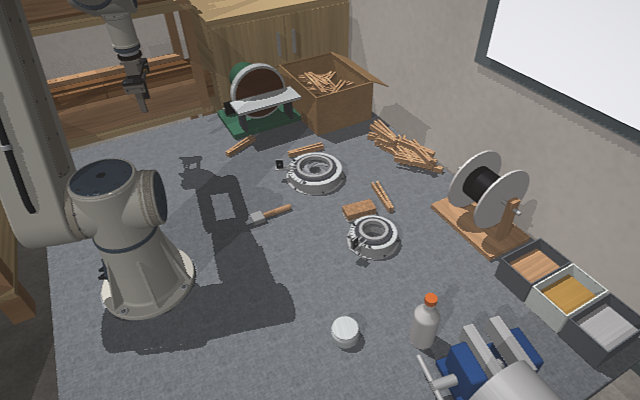

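View pics/wrist0.png

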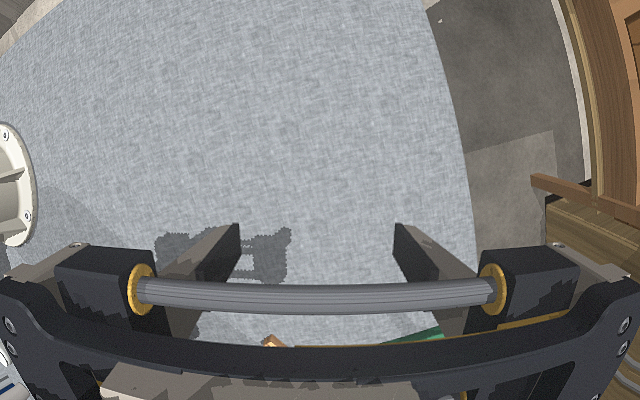

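```bash
python3 - <<'E'
import cv2,numpy as np
im=cv2.imread("pics/top0.png")
a=cv2.resize(im[155:245,222:302],None,fx=6.5,fy=6.5,interpolation=cv2.INTER_CUBIC)[:580,:390*2]
cv2.imwrite("pics/tw.png",a)
b=cv2.resize(im[155:235,352:432],None,fx=7,fy=7,interpolation=cv2.INTER_CUBIC);cv2.imwrite("pics/tn.png",b)
s=cv2.imread("pics/side0.png")
cv2.imwrite("pics/s1.png",cv2.resize(s[140:265,265:410],None,fx=4.5,fy=4.5,interpolation=cv2.INTER_CUBIC))
E
```

```text
(no output)
```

View pics/tw.png

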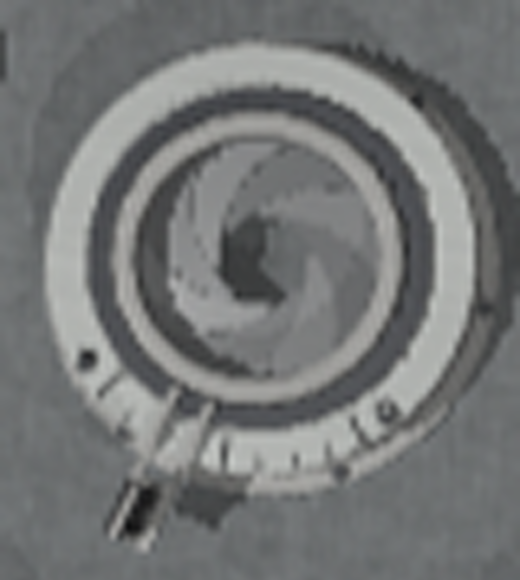

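View pics/tn.png

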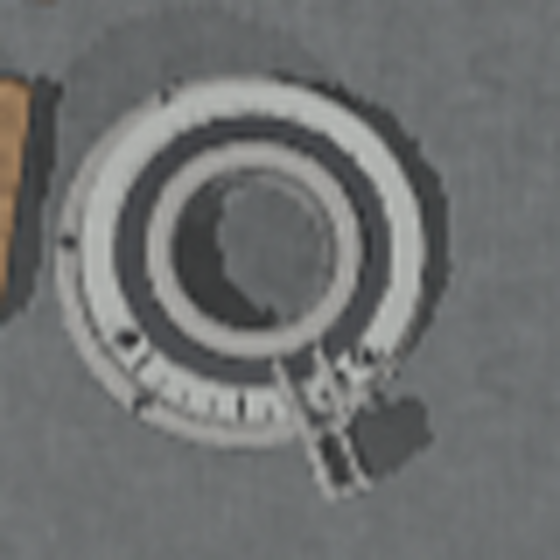

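View pics/s1.png

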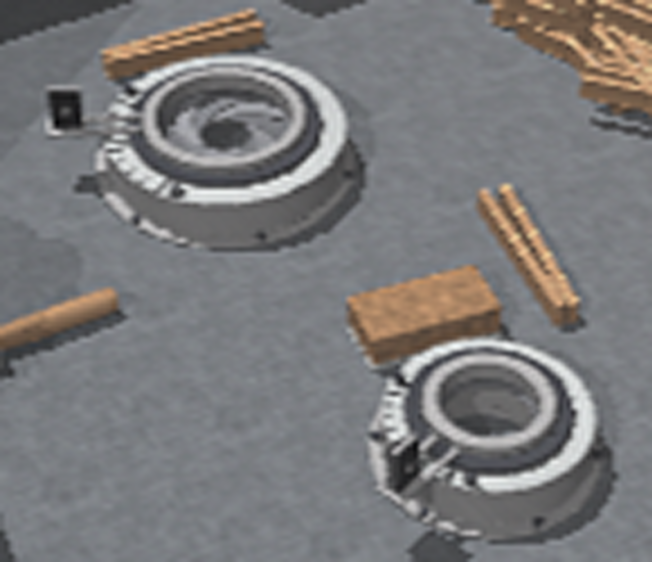

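```bash
cat > h.py <<'E'
import cv2,numpy as np
from plant import robot
from scipy.spatial.transform import Rotation as Ro
def campose(c):
    R=cv2.Rodrigues(np.array(c['rvec']))[0]; return R,-R.T@np.array(c['tvec'])
def cast(c,uv,z,fish=False):
    R,o=campose(c); uv=np.atleast_2d(uv).astype(float)
    p=(uv-[c['cx'],c['cy']])/[c['fx'],c['fy']]
    if fish:
        r=np.linalg.norm(p,axis=1); d=np.c_[p/np.maximum(r,1e-9)[:,None]*np.sin(r)[:,None],np.cos(r)]
    else: d=np.c_[p,np.ones(len(p))]
    d=d@R; return o+d*((z-o[2])/d[:,2])[:,None]
def proj(c,P,fish=False):
    R,o=campose(c); X=(np.atleast_2d(P)-o)@R.T
    if fish:
        r=np.hypot(X[:,0],X[:,1]); th=np.arctan2(r,X[:,2]); p=X[:,:2]/np.maximum(r,1e-9)[:,None]*th[:,None]
    else: p=X[:,:2]/X[:,2:]
    return p*[c['fx'],c['fy']]+[c['cx'],c['cy']]
def circ(P):
    A=np.c_[2*P[:,:2],np.ones(len(P))]; s=np.linalg.lstsq(A,(P[:,:2]**2).sum(1),rcond=None)[0]
    return s[0],s[1],np.sqrt(s[2]+s[0]**2+s[1]**2)
def tool(s):
    return Ro.from_euler('xyz',s['tcp_rot']).as_matrix()
E
python3 - <<'E'
from h import *
c=robot.get_calibration("top")
f=lambda P,o,k:(np.array(P)+.5)/k-.5+np.array(o)
W=lambda P,z:cast(c,f(P,(222,155),6.5),z); N=lambda P,z:cast(c,f(P,(352,155),7),z)
print("wide white",circ(W([(45,258),(475,258),(260,42),(100,100),(420,410),(105,400)],37)))
print("wide lip",circ(W([(112,258),(402,258),(260,112),(260,402)],50)))
print("dot,circ,half?",W([(87,357),(390,408),(224,457)],38)[:,:2], "tab",W([(143,505)],83))
print("narrow white",circ(N([(82,250),(425,250),(250,76),(130,130),(375,130)],37)))
print("lip",circ(N([(147,250),(362,250),(255,142),(255,358)],50)))
print(N([(128,338),(370,354)],38)[:,:2],"tab",N([(335,455)],83))
s=robot.get_state(); print(tool(s)); w=robot.get_calibration("wrist"); R,o=campose(w); print("cam in tool",tool(s).T@(o-s['tcp_pos']), "axis in tool",tool(s).T@R[2])
E
```

```text
wide white (np.float64(621.2068016924356), np.float64(184.04566534397577), np.float64(96.18157226396981))
wide lip (np.float64(618.6184809587031), np.float64(184.01043746509254), np.float64(63.63046182103001))
dot,circ,half? [[576.24548198 260.8124684 ]
 [552.23291562 127.2665644 ]
 [531.50454415 200.39936512]] tab [[509.95651803 227.96030173  83.        ]]
narrow white (np.float64(627.6799613816405), np.float64(-177.45611429276812), np.float64(69.96273663174838))
lip (np.float64(625.161741751376), np.float64(-176.33298660024627), np.float64(43.74812540190613))
[[ 590.81992189 -125.50197556]
 [ 583.12402529 -223.99438029]] tab [[ 540.186109   -202.46880094   83.        ]]
[[-2.89932330e-04  2.76162473e-01  9.61110922e-01]
 [-1.01422903e-03  9.61110387e-01 -2.76162625e-01]
 [-9.99999444e-01 -1.05485507e-03  1.43502328e-06]]
cam in tool [-1.71843185e+02  1.22863698e-01 -6.49197819e+01] axis in tool [ 0.97219404 -0.00149117  0.23417201]
```

Emit:
{"fn": "apply_moves", "kwargs": {
  "series": [
    {"delta_pos": [0.005, -0.03, 0.037], "turn": 0.08},
    {"delta_pos": [0.011, -0.06, 0.074], "turn": 0.15},
    {"delta_pos": [0.016, -0.09, 0.111], "turn": 0.23},
    {"delta_pos": [0.021, -0.12, 0.148], "turn": 0.3},
    {"delta_pos": [0.027, -0.151, 0.185], "turn": 0.38},
    {"delta_pos": [0.032, -0.181, 0.222], "turn": 0.46},
    {"delta_pos": [0.037, -0.211, 0.259], "turn": 0.53},
    {"delta_pos": [0.043, -0.241, 0.296], "turn": 0.61},
    {"delta_pos": [0.048, -0.271, 0.333], "turn": 0.68},
    {"delta_pos": [0.053, -0.301, 0.37], "turn": 0.76},
    {"delta_pos": [0.059, -0.331, 0.407], "turn": 0.83},
    {"delta_pos": [0.064, -0.361, 0.444], "turn": 0.91}
  ],
  "hand": 0,
  "squeeze": 20
}}

```text
t: 1.35
tcp_pos: [500.2, 128.8, 150.1]
tcp_rot: [-0.711, 1.57, -1.904]
contact_force: [0.0, 1.1, 0.4]
width: 0.2
```

Emit:
{"fn": "apply_moves", "kwargs": {
  "series": [
    {"delta_pos": [0, 0, 0], "turn": 0},
    {"delta_pos": [0, 0, 0], "turn": 0},
    {"delta_pos": [0, 0, 0], "turn": 0}
  ]
}}

```text
t: 1.65
tcp_pos: [499.5, 129.5, 150.0]
tcp_rot: [-1.344, 1.57, -2.536]
contact_force: [-0.5, 0.0, 0.2]
width: 0.5
```

```bash
cat > snap.py <<'E'
import sys; from h import *
import pickle
s=robot.get_state(); c=robot.get_calibration("wrist"); im=robot.read_camera("wrist")
n=sys.argv[1]; cv2.imwrite(f"pics/{n}.png",im[:,:,::-1]); pickle.dump((s,c),open(f"pics/{n}.pkl","wb"))
T=tool(s); print(s['t'],s['tcp_pos'],"zang",np.degrees(np.arctan2(T[1,2],T[0,2])),"q6",s['q'][5],s['contact_force'],s['width'])
E
python3 snap.py w1
```

```text
1.65 [499.54060081 129.45585998 150.04027201] zang -68.29940039764652 q6 -0.12745944396484707 [-0.53891773  0.01924073  0.15813232] 0.4857227467721463
```

View pics/w1.png

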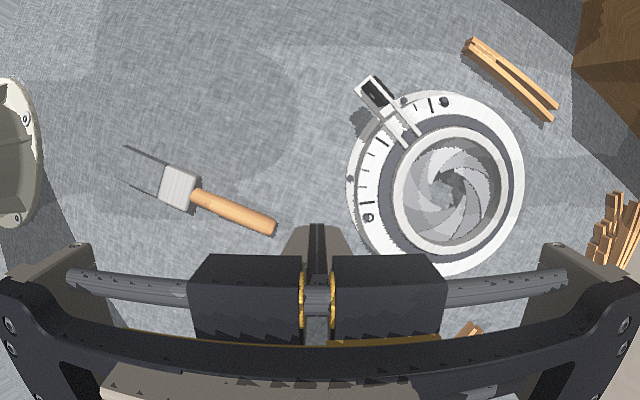

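```bash
python3 - <<'E'
import cv2
im=cv2.imread("pics/w1.png"); cv2.imwrite("pics/w1z.png",cv2.resize(im[65:285,335:535],None,fx=2.7,fy=2.7,interpolation=cv2.INTER_CUBIC))
cv2.imwrite("pics/w1y.png",cv2.resize(im[65:240,340:460],None,fx=3.4*2-3.4,fy=3.4,interpolation=cv2.INTER_CUBIC))
E
```

```text
(no output)
```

View pics/w1z.png

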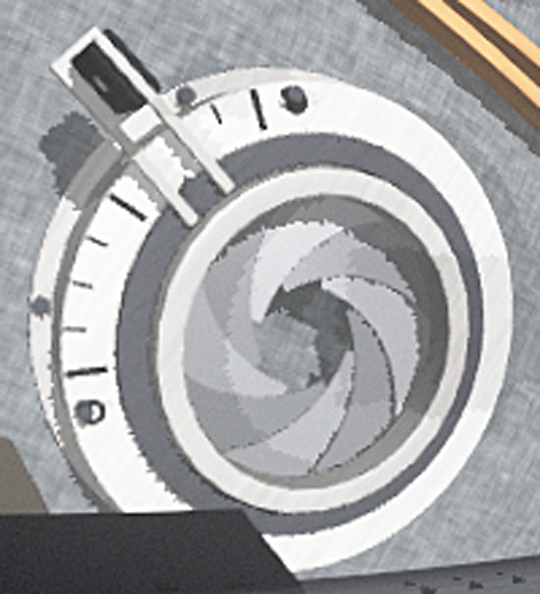

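```bash
python3 - <<'E'
from h import *
import pickle
s,c=pickle.load(open("pics/w1.pkl","rb"))
f=lambda P:(np.array(P)+.5)/2.7-.5+np.array((335,65))
W=lambda P,z:cast(c,f(P),z,True)
lip=circ(W([(468,330),(315,490),(158,335),(220,205),(315,168),(420,215),(210,450),(430,440)],50)); print("lip",lip)
out=circ(W([(512,290),(400,100),(470,180),(500,370)],37)); print("housing",out)
ends=[(256,92),(212,104),(109,195),(88,236),(70,283),(63,329),(66,375)]
P=W(ends,38); print(P[:,:2]); cc=circ(P); print("marks",cc)
C=np.array(lip[:2])
mid=W([(259,110),(217,115),(127,204),(97,241),(82,284),(75,329),(87,372)],38)[:,:2]
for Cn in (lip[:2],):
  a=np.degrees(np.arctan2(*(mid-Cn).T[::-1]))%360; print(a, a-np.array([0,10,40,50,60,70,80]), np.hypot(*(mid-Cn).T))
t=W([(97,30),(152,99),(75,62)],83)[:,:2]; print("tab",t,np.degrees(np.arctan2(*(t-C).T[::-1]))%360, np.hypot(*(t-C).T))
l=W([(122,150),(185,226),(233,188),(158,100),(55,70)],47)[:,:2];print("lever",l,np.degrees(np.arctan2(*(l-C).T[::-1]))%360,np.hypot(*(l-C).T))
E
```

```text
lip (np.float64(621.0096629015223), np.float64(187.04973757535288), np.float64(61.273143574253005))
housing (np.float64(618.9131028873863), np.float64(183.0064329948721), np.float64(96.80155574715533))
[[563.92464279 256.19630319]
 [550.64214253 245.09406046]
 [529.16134062 200.8791347 ]
 [527.90686484 185.03350643]
 [528.48370716 167.64969973]
 [532.58427597 151.85751387]
 [540.15634955 137.07968586]]
marks (np.float64(618.9326118639525), np.float64(183.37071315390267), np.float64(91.55990285529361))
[130.08857567 140.58564589 170.98548379 181.53256712 191.5778172
 201.69114121 211.86944611] [130.08857567 130.58564589 130.98548379 131.53256712 131.5778172
 131.69114121 131.86944611] [83.26322646 87.01525895 85.89705408 89.56113641 90.34155203 90.93813028
 87.49274431]
tab [[499.51490435 242.25659437]
 [521.73032661 230.09940114]
 [497.16095199 230.9211805 ]] [155.56309379 156.55740383 160.49411596] [133.44951627 108.21118309 131.38952279]
lever [[525.74777927 216.11467069]
 [555.70853139 201.3721916 ]
 [566.28646447 220.17897757]
 [530.60925549 236.630916  ]
 [495.27470974 231.906459  ]] [163.03275936 167.6292387  148.80942864 151.25691019 160.36582716] [ 99.5971727   66.85335045  63.97011012 103.10444663 133.49683106]
```

Emit:
{"fn": "apply_moves", "kwargs": {
  "series": [
    {"delta_pos": [0.001, -0.009, 0.036], "turn": 0.01},
    {"delta_pos": [0.002, -0.018, 0.072], "turn": 0.02},
    {"delta_pos": [0.003, -0.027, 0.109], "turn": 0.03},
    {"delta_pos": [0.004, -0.036, 0.145], "turn": 0.04},
    {"delta_pos": [0.005, -0.046, 0.181], "turn": 0.05},
    {"delta_pos": [0.006, -0.055, 0.217], "turn": 0.06},
    {"delta_pos": [0.007, -0.064, 0.254], "turn": 0.07},
    {"delta_pos": [0.008, -0.073, 0.29], "turn": 0.08},
    {"delta_pos": [0.009, -0.082, 0.326], "turn": 0.09},
    {"delta_pos": [0.01, -0.091, 0.362], "turn": 0.09},
    {"delta_pos": [0.01, -0.091, 0.362], "turn": 0.09},
    {"delta_pos": [0.01, -0.091, 0.362], "turn": 0.09}
  ]
}}

```text
t: 2.9
tcp_pos: [549.2, -239.1, 140.3]
tcp_rot: [-1.668, 1.57, -2.948]
contact_force: [-1.0, -1.0, 0.3]
width: 0.6
```

```bash
python3 snap.py n1; python3 - <<'E'
import cv2
im=cv2.imread("pics/n1.png"); cv2.imwrite("pics/n1z.png",cv2.resize(im,None,fx=1.25,fy=1.25,interpolation=cv2.INTER_CUBIC))
E
```

```text
2.9 [ 549.17629326 -239.09938879  140.31013913] zang -73.37471080218306 q6 -0.7025095483737174 [-1.01642741 -1.04050561  0.26875883] 0.5783264324241382
```

View pics/n1z.png

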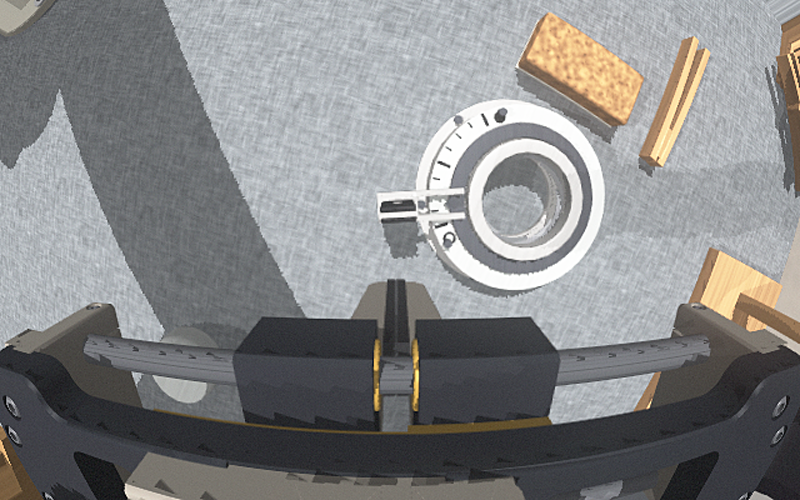

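```bash
python3 - <<'E'
from h import *
import pickle
s,c=pickle.load(open("pics/n1.pkl","rb"))
W=lambda P,z:cast(c,(np.array(P)+.5)/1.25-.5,z,True)
lip=circ(W([(468,196),(587,204),(528,138),(526,264)],50)); print("lip",lip)
C=circ(W([(605,195),(515,97),(580,130),(450,255),(513,292),(585,250)],20)); print(C)
t=W([(398,206)],83)[:,:2]; C=np.array(lip[:2]);print(t,np.degrees(np.arctan2(*(t-C).T[::-1]))%360,np.hypot(*(t-C).T))
m=W([(502,115),(449,239),(487,119),(440,163)],38)[:,:2];print(m,np.degrees(np.arctan2(*(m-C).T[::-1]))%360)
E
```

```text
lip (np.float64(630.4514452318527), np.float64(-177.355350182165), np.float64(45.692058240048716))
(np.float64(633.179517434639), np.float64(-175.41076295708467), np.float64(76.0598601266331))
[[ 540.28026686 -204.05749068]] [196.49545551] [94.04172328]
[[ 594.17314135 -123.88934035]
 [ 584.56312865 -221.87124017]
 [ 584.50851663 -130.48902991]
 [ 561.6017544  -171.42679429]] [124.15807819 224.13025937 134.42996306 175.07847607]
```

Emit:
{"fn": "apply_moves", "kwargs": {
  "series": [
    {"delta_pos": [0.03, 0, 0], "turn": 0},
    {"delta_pos": [0.06, 0, 0], "turn": 0},
    {"delta_pos": [0.083, 0, 0], "turn": 0},
    {"delta_pos": [0.083, 0, 0], "turn": 0},
    {"delta_pos": [0.083, 0, 0], "turn": 0}
  ]
}}

```text
t: 3.45
tcp_pos: [549.0, -237.1, 57.7]
tcp_rot: [-2.027, 1.569, 2.978]
contact_force: [-0.0, 0.8, -0.3]
width: 0.7
```

```bash
cat > arc.py <<'E'
import sys; from h import *
# usage: arc.py cx cy rad offset sign phi...   TCP = C + rad*r(phi) - sign*offset*ccw tangent ; tool z = sgnz
cx,cy,rad,off,sg=map(float,sys.argv[1:6]); ph=list(map(float,sys.argv[6:]))
s=robot.get_state(); T=tool(s); p=s['tcp_pos']; C=np.array([cx,cy])
print(s['t'],p,np.degrees(np.arctan2(T[1,2],T[0,2])),s['contact_force'])
z0=np.degrees(np.arctan2(T[1,2],T[0,2]))
for f in ph:
    a=np.radians(f); t=np.array([-np.sin(a),np.cos(a)])
    q=C+rad*np.array([np.cos(a),np.sin(a)])-sg*off*t
    zt=np.degrees(np.arctan2(t[1],t[0]))  # tool z = ccw tangent in both uses
    d=T.T@np.array([q[0]-p[0],q[1]-p[1],0])
    print(f,np.round(q,1),"d",np.round(d/1000,3),"turn",round(-np.radians((zt-z0+180)%360-180),2))
E
python3 arc.py 628.5 -177 92 15 -1 204 196 190 184 178 172 166 160 154 148 142 137
```

```text
3.45 [ 549.02357555 -237.1075768    57.70307497] -73.2367944862374 [-0.03658951  0.80651521 -0.27851713]
204.0 [ 550.6 -228.1] d [-0.     0.004 -0.008] turn -0.13
196.0 [ 544.2 -216.8] d [ 0.     0.001 -0.021] turn 0.01
190.0 [ 540.5 -207.7] d [ 0.     0.    -0.031] turn 0.12
184.0 [ 537.8 -198.4] d [ 0.    0.   -0.04] turn 0.22
178.0 [ 536.  -188.8] d [ 0.     0.001 -0.05 ] turn 0.33
172.0 [ 535.3 -179.1] d [ 0.     0.004 -0.06 ] turn 0.43
166.0 [ 535.6 -169.3] d [ 0.     0.007 -0.069] turn 0.54
160.0 [ 536.9 -159.6] d [ 0.     0.011 -0.078] turn 0.64
154.0 [ 539.2 -150.2] d [ 0.     0.016 -0.086] turn 0.75
148.0 [ 542.5 -141. ] d [ 0.     0.022 -0.094] turn 0.85
142.0 [ 546.8 -132.2] d [ 0.     0.028 -0.101] turn 0.96
137.0 [ 551.  -125.2] d [ 0.     0.034 -0.107] turn 1.04
```

Emit:
{"fn": "apply_moves", "kwargs": {
  "series": [
    {"delta_pos": [0, 0.001, -0.007], "turn": 0},
    {"delta_pos": [0, 0.001, -0.014], "turn": 0},
    {"delta_pos": [0, 0.001, -0.021], "turn": 0.01},
    {"delta_pos": [0, 0, -0.026], "turn": 0.06},
    {"delta_pos": [0, 0, -0.031], "turn": 0.12},
    {"delta_pos": [0, 0, -0.036], "turn": 0.17},
    {"delta_pos": [0, 0, -0.04], "turn": 0.22}
  ]
}}

```text
t: 4.15
tcp_pos: [538.1, -199.0, 58.9]
tcp_rot: [0.123, 1.57, -1.378]
contact_force: [0.3, -3.9, 3.7]
width: 0.6
```

```bash
python3 snap.py n2; python3 arc.py 628.5 -177 92 15 -1 178 172 166 160 154 148 142 138 
```

```text
4.15 [ 538.11774329 -199.00354329   58.90228671] zang -85.97085253752606 q6 -0.4255379874975802 [ 0.25628305 -3.94690936  3.72828521] 0.6179287824390728
4.2 [ 537.95824009 -198.43320303   58.8204956 ] -86.13429211363614 [ 0.05140053 -2.16251724  2.19528615]
178.0 [ 536.  -188.8] d [-0.    -0.001 -0.01 ] turn 0.1
172.0 [ 535.3 -179.1] d [-0.    -0.001 -0.02 ] turn 0.21
166.0 [ 535.6 -169.3] d [-0.    -0.    -0.029] turn 0.31
160.0 [ 536.9 -159.6] d [-0.     0.002 -0.039] turn 0.42
154.0 [ 539.2 -150.2] d [-0.     0.005 -0.048] turn 0.52
148.0 [ 542.5 -141. ] d [-0.     0.008 -0.057] turn 0.63
142.0 [ 546.8 -132.2] d [-0.     0.013 -0.066] turn 0.73
138.0 [ 550.1 -126.6] d [-0.     0.017 -0.071] turn 0.8
```

View pics/n2.png

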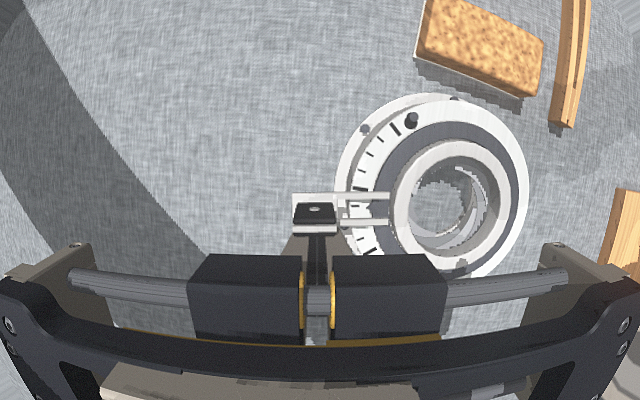

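Emit:
{"fn": "apply_moves", "kwargs": {
  "series": [
    {"delta_pos": [-0.003, -0.001, -0.005], "turn": 0.05},
    {"delta_pos": [-0.003, -0.001, -0.01], "turn": 0.1},
    {"delta_pos": [-0.003, -0.001, -0.02], "turn": 0.21},
    {"delta_pos": [-0.003, 0, -0.029], "turn": 0.31},
    {"delta_pos": [-0.003, 0.002, -0.039], "turn": 0.42},
    {"delta_pos": [-0.003, 0.005, -0.048], "turn": 0.52},
    {"delta_pos": [-0.003, 0.008, -0.057], "turn": 0.63},
    {"delta_pos": [-0.003, 0.013, -0.066], "turn": 0.73},
    {"delta_pos": [-0.003, 0.015, -0.069], "turn": 0.77},
    {"delta_pos": [-0.003, 0.015, -0.069], "turn": 0.77}
  ]
}}

```text
t: 5.2
tcp_pos: [548.4, -128.0, 62.2]
tcp_rot: [1.438, 1.57, -0.835]
contact_force: [0.2, 0.1, -0.3]
width: 0.5
```

```bash
python3 snap.py n3; python3 arc.py 628.5 -177 92 15 -1 138 137 136 135 134 133 132 
```

```text
5.2 [ 548.43914403 -128.0185326    62.19024303] zang -130.22701119536106 q6 0.4708685839676935 [ 0.24757464  0.1004713  -0.25835464] 0.527380723829245
5.25 [ 548.17695529 -128.06576734   62.01636179] -130.15315509792248 [-0.6679043  -0.02348238  0.00279523]
138.0 [ 550.1 -126.6] d [-0.     0.001 -0.002] turn 0.03
137.0 [ 551.  -125.2] d [-0.     0.    -0.004] turn 0.05
136.0 [ 551.9 -123.9] d [-0.     0.    -0.006] turn 0.07
135.0 [ 552.8 -122.6] d [-0.     0.    -0.007] turn 0.08
134.0 [ 553.8 -121.2] d [-0.    -0.    -0.009] turn 0.1
133.0 [ 554.8 -119.9] d [-0.   -0.   -0.01] turn 0.12
132.0 [ 555.8 -118.7] d [-0.    -0.    -0.012] turn 0.14
```

View pics/n3.png

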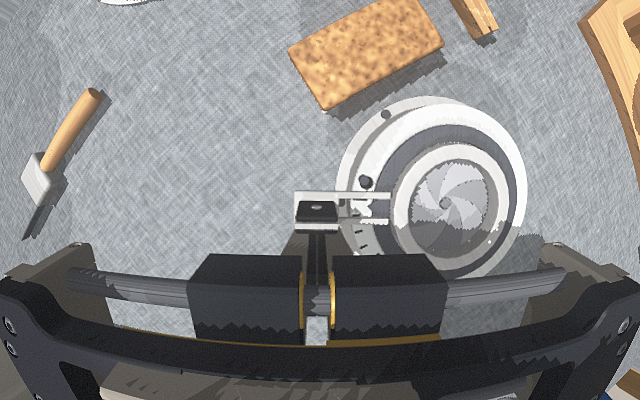

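Emit:
{"fn": "apply_moves", "kwargs": {
  "series": [
    {"delta_pos": [0, 0, -0.002], "turn": 0.03},
    {"delta_pos": [0, 0, -0.004], "turn": 0.05},
    {"delta_pos": [0, 0, -0.004], "turn": 0.05},
    {"delta_pos": [0, 0, -0.006], "turn": 0.07},
    {"delta_pos": [0, 0, -0.006], "turn": 0.07}
  ]
}}

```text
t: 5.75
tcp_pos: [551.4, -123.2, 61.8]
tcp_rot: [-0.88, 1.57, 3.061]
contact_force: [-3.1, -0.8, 0.6]
width: 0.7
```

Emit:
{"fn": "apply_moves", "kwargs": {
  "series": [
    {"delta_pos": [0, 0, -0.002], "turn": 0.02},
    {"delta_pos": [0, 0, -0.002], "turn": 0.02}
  ]
}}

```text
t: 5.95
tcp_pos: [552.1, -122.2, 61.8]
tcp_rot: [-0.534, 1.568, -2.897]
contact_force: [-7.0, -6.2, 3.5]
width: 0.5
```

Emit:
{"fn": "apply_moves", "kwargs": {
  "series": [
    {"delta_pos": [0, 0, -0.002], "turn": 0.02},
    {"delta_pos": [0, 0, -0.002], "turn": 0.02}
  ]
}}

```text
t: 6.15
tcp_pos: [551.9, -122.0, 61.8]
tcp_rot: [-0.357, 1.564, -2.74]
contact_force: [-9.7, -10.6, 7.1]
width: 0.3
```

```bash
python3 snap.py n4
```

```text
6.15 [ 551.93556379 -122.00135277   61.75347939] zang -136.52088075025705 q6 0.5976177473187464 [ -9.66029157 -10.55041681   7.08249056] 0.31071938149165834
```

Emit:
{"fn": "apply_moves", "kwargs": {
  "series": [
    {"delta_pos": [0, 0, 0.008], "turn": 0},
    {"delta_pos": [0, 0, 0.018], "turn": 0},
    {"delta_pos": [0, 0, 0.03], "turn": 0},
    {"delta_pos": [-0.03, 0, 0.03], "turn": 0},
    {"delta_pos": [-0.06, 0, 0.03], "turn": 0},
    {"delta_pos": [-0.08, 0, 0.03], "turn": 0},
    {"delta_pos": [-0.08, 0, 0.03], "turn": 0}
  ]
}}

```text
t: 6.9
tcp_pos: [532.3, -143.4, 144.7]
tcp_rot: [0.718, 1.567, -1.665]
contact_force: [0.3, -0.3, -0.5]
width: 0.4
```

```bash
python3 snap.py n5;  python3 - <<'E'
import cv2
im=cv2.imread("pics/n5.png"); cv2.imwrite("pics/n5z.png",cv2.resize(im[60:260,260:540],None,fx=2.8,fy=2.8,interpolation=cv2.INTER_CUBIC))
E
```

```text
6.9 [ 532.34995737 -143.37943056  144.66930863] zang -136.53253414017433 q6 0.5510987524642674 [ 0.31493568 -0.32787349 -0.54288927] 0.4440796784536577
```

View pics/n5z.png

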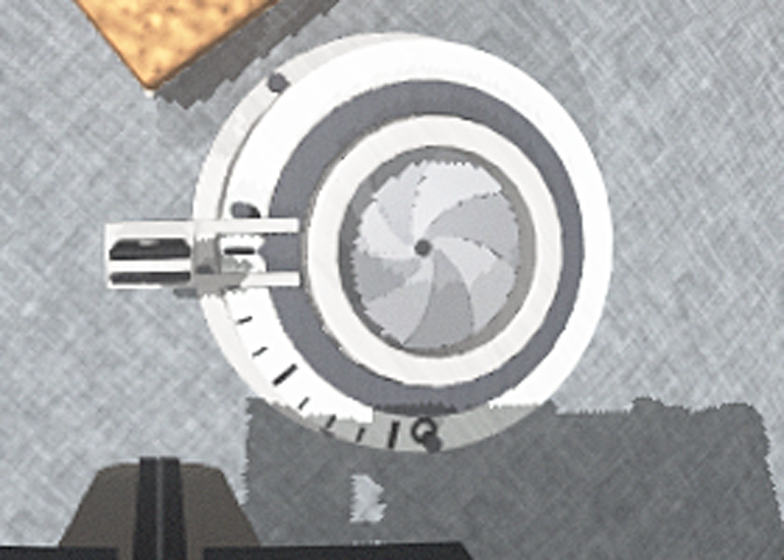

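Emit:
{"fn": "apply_moves", "kwargs": {
  "series": [
    {"delta_pos": [0, -0.03, -0.027], "turn": -0.04},
    {"delta_pos": [0, -0.061, -0.055], "turn": -0.08},
    {"delta_pos": [0, -0.091, -0.083], "turn": -0.12},
    {"delta_pos": [0, -0.122, -0.11], "turn": -0.16},
    {"delta_pos": [0, -0.152, -0.138], "turn": -0.2},
    {"delta_pos": [0, -0.183, -0.165], "turn": -0.25},
    {"delta_pos": [0, -0.213, -0.193], "turn": -0.29},
    {"delta_pos": [0, -0.244, -0.22], "turn": -0.33},
    {"delta_pos": [0, -0.274, -0.248], "turn": -0.37},
    {"delta_pos": [0, -0.305, -0.275], "turn": -0.41},
    {"delta_pos": [0, -0.305, -0.275], "turn": -0.41},
    {"delta_pos": [0, -0.305, -0.275], "turn": -0.41}
  ]
}}

```text
t: 8.15
tcp_pos: [520.0, 267.5, 140.0]
tcp_rot: [-0.44, 1.564, -2.411]
contact_force: [0.5, 0.3, 0.3]
width: 0.3
```

```bash
python3 snap.py w2; python3 arc.py 619 183.5 122 40 1 157
```

```text
8.15 [519.95445092 267.45093399 140.02754435] zang -112.94588554540286 q6 0.8751021281000428 [0.52896809 0.30703136 0.25156231] 0.34186256159792033
8.2 [520.14348558 266.63301177 140.32977139] -113.0244249562231 [ 0.13933404 -0.21718289  0.65387167]
157.0 [522.3 268. ] d [-0.     0.001 -0.002] turn -0.0
```

View pics/w2.png

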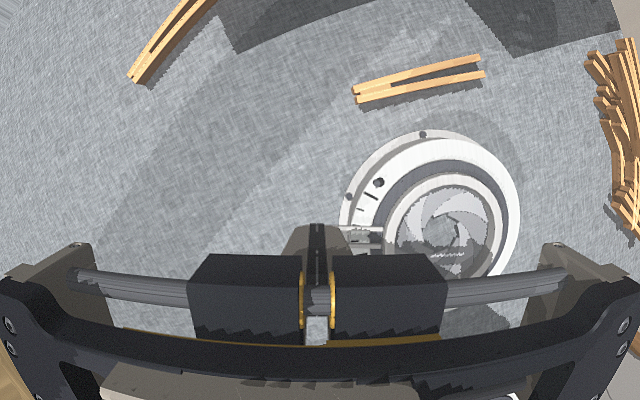

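```bash
python3 - <<'E'
from h import *
import pickle
s,c=pickle.load(open("pics/w2.pkl","rb"))
P=cast(c,[(340,227),(380,227),(340,246)],47,True)
print(P, (P-s['tcp_pos'])@tool(s))
E
python3 - <<'E'
import cv2
im=cv2.imread("pics/w2.png"); cv2.imwrite("pics/w2z.png",cv2.resize(im[150:280,290:430],None,fx=4,fy=4,interpolation=cv2.INTER_CUBIC))
E
```

```text
[[529.88884669 235.93537724  47.        ]
 [563.73117286 221.27744086  47.        ]
 [523.03067457 218.60051908  47.        ]] [[93.11378498 21.69209633 24.60330361]
 [93.01378399 58.57102737 24.90758117]
 [93.2217602  22.13508206 43.23993252]]
```

View pics/w2z.png

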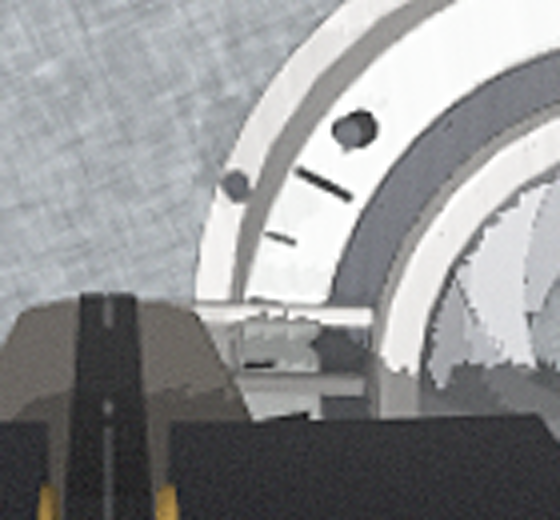

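Emit:
{"fn": "apply_moves", "kwargs": {
  "series": [
    {"delta_pos": [0.03, 0, 0], "turn": 0},
    {"delta_pos": [0.06, 0, 0], "turn": 0},
    {"delta_pos": [0.078, 0, 0], "turn": 0},
    {"delta_pos": [0.078, 0, 0], "turn": 0},
    {"delta_pos": [0.078, 0, 0], "turn": 0}
  ]
}}

```text
t: 8.7
tcp_pos: [519.8, 265.0, 62.3]
tcp_rot: [-0.444, 1.563, -2.418]
contact_force: [0.2, 0.8, 1.4]
width: 0.3
```

```bash
python3 arc.py 619 183.5 122 15 1 150 154 157 159 161 163 165 167 168 170
```

```text
8.7 [519.84161331 265.01399942  62.30682091] -113.11695479531275 [0.23123649 0.77839975 1.37672451]
150.0 [520.8 257.5] d [0.    0.004 0.007] turn 0.12
154.0 [515.9 250.5] d [0.    0.002 0.015] turn 0.05
157.0 [512.6 245. ] d [0.    0.001 0.021] turn -0.0
159.0 [510.5 241.2] d [0.    0.001 0.026] turn -0.04
161.0 [508.5 237.4] d [0.   0.   0.03] turn -0.07
163.0 [506.7 233.5] d [0.    0.    0.034] turn -0.11
165.0 [505.  229.6] d [0.    0.    0.038] turn -0.14
167.0 [503.5 225.6] d [0.    0.    0.043] turn -0.18
168.0 [502.8 223.5] d [0.    0.001 0.045] turn -0.19
170.0 [501.5 219.5] d [0.    0.001 0.049] turn -0.23
```

Emit:
{"fn": "apply_moves", "kwargs": {
  "series": [
    {"delta_pos": [0, 0.001, 0.007], "turn": 0},
    {"delta_pos": [0, 0.001, 0.014], "turn": 0},
    {"delta_pos": [0, 0.001, 0.018], "turn": 0},
    {"delta_pos": [0, 0.001, 0.021], "turn": 0},
    {"delta_pos": [0, 0.001, 0.026], "turn": -0.04},
    {"delta_pos": [0, 0, 0.03], "turn": -0.07},
    {"delta_pos": [0, 0, 0.034], "turn": -0.11},
    {"delta_pos": [0, 0, 0.037], "turn": -0.13},
    {"delta_pos": [0, 0, 0.039], "turn": -0.15},
    {"delta_pos": [0, 0, 0.039], "turn": -0.15},
    {"delta_pos": [0, 0, 0.039], "turn": -0.15}
  ]
}}

```text
t: 9.8
tcp_pos: [504.7, 229.2, 62.7]
tcp_rot: [-0.573, 1.564, -2.398]
contact_force: [1.4, 1.7, 0.8]
width: 0.1
```

```bash
python3 snap.py w3;python3 - <<'E'
import cv2
im=cv2.imread("pics/w3.png"); cv2.imwrite("pics/w3z.png",cv2.resize(im[130:280,280:480],None,fx=4,fy=4,interpolation=cv2.INTER_CUBIC))
E
```

```text
9.8 [504.68209771 229.15295154  62.70161135] zang -104.55524148690674 q6 0.6811242130375953 [1.37801494 1.68151071 0.83196807] 0.08930228255572624
```

View pics/w3z.png

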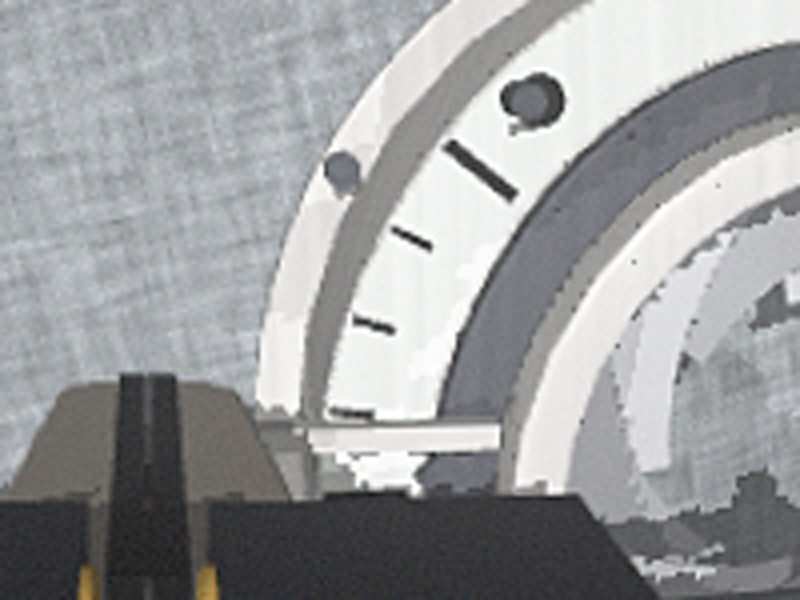

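Emit:
{"fn": "apply_moves", "kwargs": {
  "series": [
    {"delta_pos": [0, 0, -0.012], "turn": 0},
    {"delta_pos": [0, 0, -0.025], "turn": 0},
    {"delta_pos": [-0.035, 0, -0.025], "turn": 0},
    {"delta_pos": [-0.075, 0, -0.025], "turn": 0},
    {"delta_pos": [-0.075, 0, -0.01], "turn": 0},
    {"delta_pos": [-0.075, 0, 0.025], "turn": 0},
    {"delta_pos": [-0.075, 0, 0.06], "turn": 0},
    {"delta_pos": [-0.075, 0, 0.085], "turn": 0},
    {"delta_pos": [-0.075, 0, 0.085], "turn": 0},
    {"delta_pos": [-0.075, 0, 0.085], "turn": 0}
  ]
}}

```text
t: 10.85
tcp_pos: [483.6, 147.4, 137.8]
tcp_rot: [-0.634, 1.563, -2.46]
contact_force: [0.2, 0.6, 0.7]
width: 0.3
```

```bash
python3 snap.py w4;python3 - <<'E'
import cv2
im=cv2.imread("pics/w4.png"); cv2.imwrite("pics/w4z.png",cv2.resize(im[40:240,270:530],None,fx=3,fy=3,interpolation=cv2.INTER_CUBIC))
E
```

```text
10.85 [483.5701241  147.36908735 137.76864432] zang -104.61185817483513 q6 0.5520998818131435 [0.23812112 0.64430113 0.72925487] 0.3311092690313955
```

View pics/w4z.png

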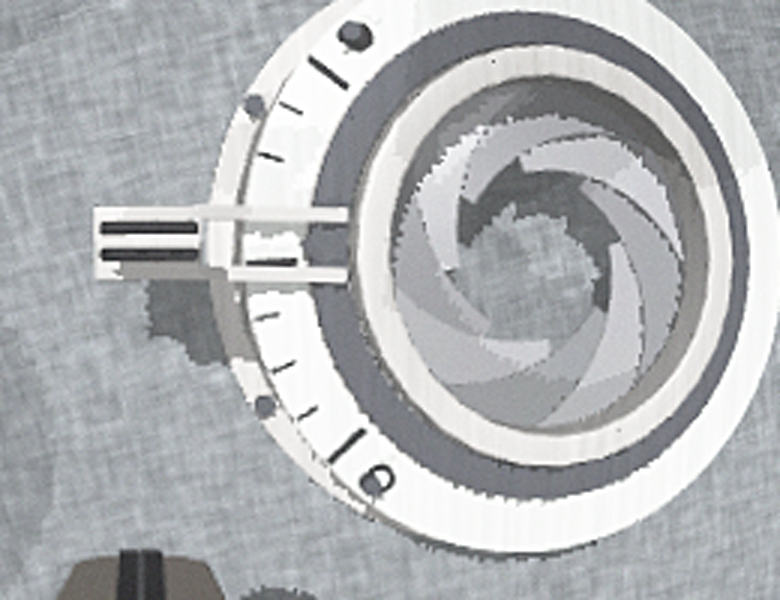

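```bash
python3 - <<'E'
from h import *
import pickle
s,c=pickle.load(open("pics/w4.pkl","rb"))
W=lambda P,z:cast(c,(np.array(P)+.5)/3-.5+np.array((270,40)),z,True)[:,:2]
lip=circ(W([(355,255),(727,255),(540,44),(540,466),(400,110),(675,405)],50)); print(lip)
m=W([(330,73),(290,108),(270,156),(272,262),(267,316),(285,368),(307,414),(347,447)],38); A=np.array([0,10,20,40,50,60,70,80])
# centre+offset from marks ends too
for C in (np.array(lip[:2]),np.array([619,183.5]),np.array([618,182])):
    a=np.degrees(np.arctan2(*(m-C).T[::-1]))%360; 
    L=W([(280,245.5),(230,245)],47); t=W([(150,241)],83)
    f=lambda P:np.degrees(np.arctan2(*(P-C).T[::-1]))%360
    print(C,np.round(a-A,1),np.hypot(*(m-C).T).round(0),f(L),f(t))
E
```

```text
(np.float64(620.348049380043), np.float64(183.85631232860442), np.float64(63.47779897956757))
[620.34804938 183.85631233] [128.4 128.9 129.  129.4 129.6 130.2 130.1 130.5] [85. 89. 89. 85. 89. 89. 89. 86.] [166.11634148 166.0945904 ] [165.70553494]
[619.  183.5] [127.6 128.1 128.3 128.9 129.3 130.1 130.2 130.8] [84. 89. 88. 84. 88. 87. 88. 85.] [165.65290479 165.69857774] [165.38037028]
[618 182] [126.4 127.  127.1 127.8 128.3 129.2 129.5 130.2] [85. 89. 88. 83. 87. 86. 87. 83.] [164.46683267 164.68706721] [164.55938098]
```

Emit:
{"fn": "apply_moves", "kwargs": {
  "series": [
    {"delta_pos": [0, 0, -0.04], "turn": 0},
    {"delta_pos": [0, 0, -0.08], "turn": 0},
    {"delta_pos": [0, 0, -0.112], "turn": 0},
    {"delta_pos": [0, 0, -0.112], "turn": 0},
    {"delta_pos": [0.035, 0, -0.112], "turn": 0},
    {"delta_pos": [0.075, 0, -0.112], "turn": 0},
    {"delta_pos": [0.075, 0, -0.112], "turn": 0},
    {"delta_pos": [0.075, 0, -0.112], "turn": 0}
  ]
}}

```text
t: 11.7
tcp_pos: [511.0, 255.8, 62.0]
tcp_rot: [-0.67, 1.561, -2.495]
contact_force: [0.6, 0.9, 0.5]
width: 0.7
```

```bash
python3 arc.py 619 183.5 122 15 1 160 164 165 166 167 168 168.5 169
```

```text
11.7 [511.01844215 255.80946722  62.04599946] -104.54450266372335 [0.5941121  0.85813042 0.49790642]
160.0 [509.5 239.3] d [0.    0.003 0.016] turn 0.1
164.0 [505.9 231.5] d [0.    0.001 0.025] turn 0.03
165.0 [505.  229.6] d [0.    0.001 0.027] turn 0.01
166.0 [504.3 227.6] d [0.    0.001 0.029] turn -0.01
167.0 [503.5 225.6] d [0.    0.    0.031] turn -0.03
168.0 [502.8 223.5] d [0.    0.    0.033] turn -0.04
168.5 [502.4 222.5] d [0.    0.    0.034] turn -0.05
169.0 [502.1 221.5] d [ 0.    -0.     0.035] turn -0.06
```

Emit:
{"fn": "apply_moves", "kwargs": {
  "series": [
    {"delta_pos": [0, 0.002, 0.008], "turn": 0.02},
    {"delta_pos": [0, 0.002, 0.016], "turn": 0.02},
    {"delta_pos": [0, 0.001, 0.022], "turn": 0.02},
    {"delta_pos": [0, 0.001, 0.026], "turn": 0.02},
    {"delta_pos": [0, 0.001, 0.029], "turn": -0.01},
    {"delta_pos": [0, 0, 0.031], "turn": -0.03},
    {"delta_pos": [0, 0, 0.033], "turn": -0.04},
    {"delta_pos": [0, 0, 0.034], "turn": -0.05},
    {"delta_pos": [0, 0, 0.034], "turn": -0.05},
    {"delta_pos": [0, 0, 0.034], "turn": -0.05}
  ]
}}

```text
t: 12.7
tcp_pos: [502.8, 223.1, 62.4]
tcp_rot: [-0.701, 1.562, -2.476]
contact_force: [2.2, 2.0, 2.0]
width: 0.4
```

Emit:
{"fn": "apply_moves", "kwargs": {
  "series": [
    {"delta_pos": [0, 0, -0.012], "turn": 0},
    {"delta_pos": [0, 0, -0.025], "turn": 0},
    {"delta_pos": [-0.035, 0, -0.025], "turn": 0},
    {"delta_pos": [-0.075, 0, -0.025], "turn": 0},
    {"delta_pos": [-0.075, 0.015, -0.01], "turn": 0},
    {"delta_pos": [-0.075, 0.02, 0.025], "turn": 0},
    {"delta_pos": [-0.075, 0.02, 0.06], "turn": 0},
    {"delta_pos": [-0.075, 0.02, 0.085], "turn": 0},
    {"delta_pos": [-0.075, 0.02, 0.085], "turn": 0},
    {"delta_pos": [-0.075, 0.02, 0.085], "turn": 0}
  ]
}}

```text
t: 13.7
tcp_pos: [505.9, 136.7, 137.8]
tcp_rot: [-0.731, 1.562, -2.507]
contact_force: [-0.3, 0.3, 0.6]
width: 0.6
```

```bash
python3 snap.py w5;python3 - <<'E'
import cv2
im=cv2.imread("pics/w5.png"); cv2.imwrite("pics/w5z.png",cv2.resize(im[70:190,270:430],None,fx=5,fy=5,interpolation=cv2.INTER_CUBIC))
E
```

```text
13.7 [505.85199833 136.69905183 137.83259938] zang -101.74006093096284 q6 0.4706220529065195 [-0.32025835  0.28265979  0.62340157] 0.5847657865532986
```

View pics/w5z.png

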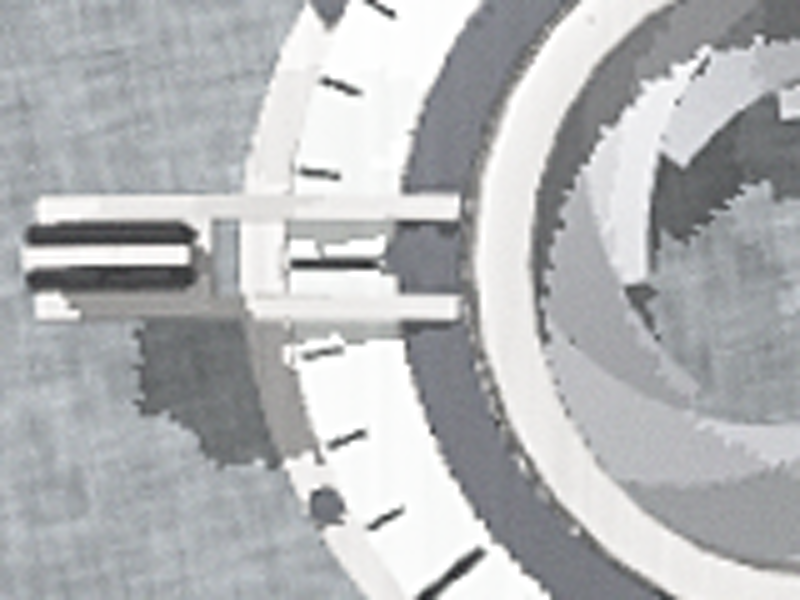

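```bash
python3 - <<'E'
from h import *
import pickle
s,c=pickle.load(open("pics/w5.pkl","rb"))
W=lambda P,z:cast(c,(np.array(P)+.5)/5-.5+np.array((270,70)),z,True)[:,:2]
C=np.array([620.3,183.9]); f=lambda P:np.degrees(np.arctan2(*(P-C).T[::-1]))%360
print("marks 30,40,50",f(W([(320,174),(338,263),(323,351)],38)),"arm edges",f(W([(300,195),(300,320)],47)),f(W([(440,195),(440,320)],47)), "tab",f(W([(108,257)],83)))
im=cv2.imread("pics/w5.png",0)
for u in (331,337,343): print(im[104:138,u])
E
```

```text
marks 30,40,50 [159.30122131 169.4369734  179.41935657] arm edges [162.21690685 175.41085759] [159.83365049 177.6333072 ] tab [168.72336539]
[ 72 188 255 250 244 224 220 232 240 227 179 182 183 170 255 255 255 208
  52  94 232 248 246 245 238 224 233 236 237 223 194 177 176 187]
[182  95 230 250 246 237 238 235 240 231 174 183 185 183 171 254 254 158
  58  85 226 249 246 246 243 238 232 237 238 223 197 171 203 254]
[248 249 248 248 247 239 236 237 240 234 181 187 184 179 255 255 255 166
  58  67 255 252 248 246 245 239 234 235 237 224 202 181 182 179]
```

Emit:
{"fn": "apply_moves", "kwargs": {
  "series": [
    {"delta_pos": [0, -0.005, -0.04], "turn": 0},
    {"delta_pos": [0, -0.015, -0.08], "turn": 0},
    {"delta_pos": [0, -0.02, -0.112], "turn": 0},
    {"delta_pos": [0, -0.02, -0.112], "turn": 0},
    {"delta_pos": [0.035, -0.02, -0.112], "turn": 0},
    {"delta_pos": [0.075, -0.02, -0.112], "turn": 0},
    {"delta_pos": [0.075, -0.02, -0.112], "turn": 0},
    {"delta_pos": [0.075, -0.02, -0.112], "turn": 0}
  ]
}}

```text
t: 14.55
tcp_pos: [508.2, 250.5, 62.2]
tcp_rot: [-0.752, 1.56, -2.526]
contact_force: [0.2, -0.2, 0.3]
width: 0.4
```

```bash
python3 arc.py 619 183.5 122 15 1 165 168 168.5 169 169.5
```

```text
14.55 [508.24676147 250.53495099  62.20899078] -101.66868518196374 [ 0.17961429 -0.23520035  0.29661476]
165.0 [505.  229.6] d [0.    0.001 0.021] turn 0.06
168.0 [502.8 223.5] d [0.    0.    0.028] turn 0.01
168.5 [502.4 222.5] d [ 0.    -0.     0.029] turn -0.0
169.0 [502.1 221.5] d [ 0.   -0.    0.03] turn -0.01
169.5 [501.8 220.5] d [ 0.    -0.     0.031] turn -0.02
```

Emit:
{"fn": "apply_moves", "kwargs": {
  "series": [
    {"delta_pos": [0, 0, 0.008], "turn": 0},
    {"delta_pos": [0, 0, 0.016], "turn": 0},
    {"delta_pos": [0, 0, 0.022], "turn": 0},
    {"delta_pos": [0, 0, 0.026], "turn": 0},
    {"delta_pos": [0, 0, 0.028], "turn": 0},
    {"delta_pos": [0, 0, 0.029], "turn": -0.01},
    {"delta_pos": [0, 0, 0.03], "turn": -0.01},
    {"delta_pos": [0, 0, 0.03], "turn": -0.01},
    {"delta_pos": [0, 0, 0.03], "turn": -0.01}
  ]
}}

```text
t: 15.45
tcp_pos: [502.7, 221.6, 62.6]
tcp_rot: [-0.746, 1.561, -2.51]
contact_force: [0.6, 3.4, 3.0]
width: 0.7
```

Emit:
{"fn": "apply_moves", "kwargs": {
  "series": [
    {"delta_pos": [0, 0, -0.012], "turn": 0},
    {"delta_pos": [0, 0, -0.025], "turn": 0},
    {"delta_pos": [-0.035, 0, -0.025], "turn": 0},
    {"delta_pos": [-0.075, 0, -0.025], "turn": 0},
    {"delta_pos": [-0.075, 0.015, -0.01], "turn": 0},
    {"delta_pos": [-0.075, 0.02, 0.025], "turn": 0},
    {"delta_pos": [-0.075, 0.02, 0.06], "turn": 0},
    {"delta_pos": [-0.075, 0.02, 0.085], "turn": 0},
    {"delta_pos": [-0.075, 0.02, 0.085], "turn": 0},
    {"delta_pos": [-0.075, 0.02, 0.085], "turn": 0}
  ]
}}

```text
t: 16.45
tcp_pos: [506.8, 135.2, 138.1]
tcp_rot: [-0.76, 1.561, -2.525]
contact_force: [-0.0, 0.2, -0.1]
width: 0.6
```

```bash
python3 snap.py w6;python3 - <<'E'
import cv2
from plant import robot
im=cv2.imread("pics/w6.png"); cv2.imwrite("pics/w6z.png",cv2.resize(im[70:190,270:430],None,fx=5,fy=5,interpolation=cv2.INTER_CUBIC))
cv2.imwrite("pics/top6.png",robot.read_camera("top")[:,:,::-1])
E
```

```text
16.45 [506.80813691 135.19299097 138.05981629] zang -101.13301614569123 q6 0.45690172143317237 [-0.01880693  0.20152466 -0.05248911] 0.642846603542719
```

View pics/w6z.png

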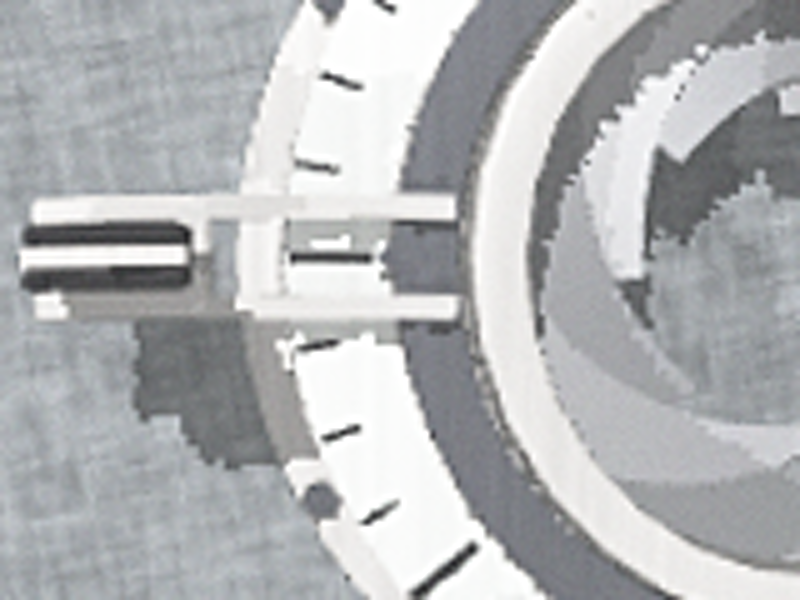

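View pics/top6.png

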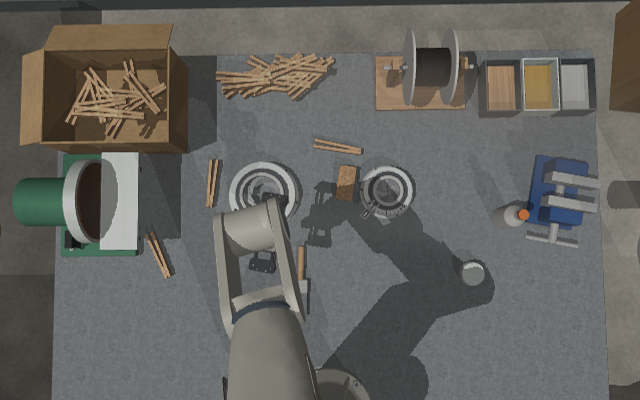

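Mark centred between the rails (mark row 258, rails' centre 257.5). The top view shows the bystanders where they were and the narrow lever on its shut end. The tool is clear, so I am handing in.

```bash
python3 -c "
from plant import robot
print(robot.job_done())"
```

```text
the job is handed in; nothing more can be done
None
```

Both levers are where you asked, and I have handed the job in. It took about 16.5 s of the 58 s allowed.

- **Narrow inlet (first):** I pushed the lever from its open side until it stopped moving. At the stop the force was about 14 N in the push direction, well above the lever's 3.5 N. The wrist picture then showed the iris closed and the pointer on the first long mark.
- **Wide inlet (second):** I pushed the lever from its shut side in three steps, checking with the camera after each. The steps left it about 3.3° short, then 0.6° short, then on the half-open mark. In the last picture the mark lies midway between the lever's rails, to within about 0.1 pixel or a fraction of a degree.
- **Other things:** The fingers stayed closed and pushed from one side only. The final top picture shows the bystanders where they lay, although the arm hid part of the bench near the brush. The tool was clear of both inlets, with force readings near zero.

**Disagreements:** My estimates of the wide inlet's centre differed by 2–4 mm between views. I therefore judged the final position by the mark against the lever in the same picture. There was also an upward force of 2–7 N on the fingertip while pushing. I took it to be friction on the tab. It stayed small, and I raised the tip 3 mm for the rest of the push.

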